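# Load the shielded test box and latch its gasketed lid tight

### The job

Lift the adapter module with the blue fin straight up out of its tray pocket by the fin, and set it down gently (no dropping) upright in the middle of the green pad inside the open shielded test box. Then lower the lid gently onto its gasket and turn the T-handle clockwise all the way to its stop, so that the cam draws the lid tight, and let go. Leave the other two modules in the tray and do not disturb the bottle or the tape measure.

Things in the scene. Friction and masses are not known exactly. Their poses are not given: they have to be found in the camera images.
- shield_box: Grey open-topped metal box, fixed on the bench: 190 mm deep (x), 220 wide (y), walls 85 high, 6 thick. Origin: centre of its underside. Its x axis points from the front wall (brass connectors, nearer the robot) to the hinge wall. It stands left or right of the robot, turned up to 0.35 rad. Inside the front wall's middle a steel strike juts 18 mm inward, 60 to 83 mm above the bench.
- pad (a point): Centre of the top face of the green pad (100 x 100 mm) on the box's floor, 12 mm above the bench, at the middle of the box; axes as the box.
- lid_hinge (a point): Middle of the lid's hinge line, which runs along the box's y axis: 95 mm behind the box's centre, 86.5 mm above the bench; axes as the box. Stiff friction hinge (0.75 N m): the lid (0.5 kg) stays where it is left. Pushing its outer face about 150 mm from the hinge takes up to 6 N.
- lid_edge (a point): Middle of the lid's free edge, on the outer (upper when shut) face. The lid is a plate 190 x 220 mm, 18 mm thick, hinged at the rear edge of its underside; when open it stands up at the back of the box and its outer face looks away from the box's front. z axis: out of the outer face; y axis along the edge.
- lid (a joint): Lid angle, rad: 0 = drawn tight, horizontal; grows as it opens; 1.5 to 1.7 at the start (upright). Pushed down it meets the springy gasket at 0.035 and, pressed with 5 to 10 N near the front edge, rests between 0.02 and 0.035 when let go; only the latch can draw it to 0 and keep it there. The latch's cam catches if the lid is below 0.045.
- latch (a joint): T-handle angle, rad: 0 = open (bar along the hinge line), 1.57 = stop, latched (bar square to the hinge line). Grows clockwise seen from above (lid shut). Starts between 0 and 0.4: leave it so until the lid is down (past 0.5 the cam strikes the frame). Friction keeps it where left. Needs 0.1 N m at first, up to 0.25 as the cam draws the lid down (handle sinks 5 mm).
- latch_grip (a point): Centre of the T-handle's black bar, 76 x 14 x 16 mm high, on the lid's middle line, 140 mm from the hinge, 28 mm out from the lid's outer face (bar from 20 to 36 mm out, on a 14 mm stem). y axis along the bar (red mark on its -y half, which ends up towards the front edge), z out of the lid. Under the lid the cam reaches 26 mm down and 42 mm from the stem.
- tray: Black fitted tray, fixed, 172 (x) x 98 (y) x 30 mm high, origin at the centre of its underside. Three pockets in a row along x, 52 mm apart, 43 x 67 mm and 24 deep, hold the three modules with 1.5 mm play each side. It stands on the side that the box does not, turned up to 0.35 rad.
- mod_blue_c (a point): Centre (25 mm above its underside) of the module to load: orange body 40 (x) x 64 (y) x 24 mm high, blue fin on top in the middle, 24 (x) x 14 (y) x 26 high; about 0.14 kg. In the tray the body is flush with the tray's top: only the fin (30 to 56 mm above the bench) can be gripped, across its 14 mm. In any of the three pockets; axes as the tray's.
- mod_red_c (a point): Centre of the like module with a red fin; stays in the tray.
- mod_white_c (a point): Centre of the like module with a white fin; stays in the tray.
- bottle_c (a point): Centre of a blue bottle, 44 mm across, 120 mm high, standing beyond the gap between box and tray; leave it.
- tape_c (a point): Centre of a yellow tape measure, 58 x 40 x 56 mm high, standing just beyond the tray's far (+x) end; leave it.
Not all that is in view belongs to the job. Of the things shaped like the tray, the black one is meant.

How it is judged:
On the way, in this order (a step that is already met when the one before it is completed fails the run):
1. the blue-finned module is lifted clear of the tray, upright (z of mod_blue_c in the frame of tray above 0.06 m and angle between mod_blue_c's own z axis and vertical below 0.3 rad), for 0.1 s.
2. it stands released in the middle of the pad, with the lid still open (x of mod_blue_c in the frame of pad between -0.025 and 0.025 m and y of mod_blue_c in the frame of pad between -0.025 and 0.025 m and z of mod_blue_c in the frame of pad below 0.03 m and angle between mod_blue_c's own z axis and vertical below 0.1 rad and contact force between the fingers and mod_blue below 0.1 N and value of joint lid above 1 rad), for 0.2 s.
3. the lid is down on its gasket (value of joint lid below 0.045 rad), for 0.1 s.
4. the latch is turned home and the lid drawn tight (value of joint latch above 1.4 rad and value of joint lid below 0.012 rad), for 0.2 s.
At the end, for the whole second after the job is handed in: The latch is past 1.4 rad and the lid is drawn below 0.012 rad; the blue-finned module stands upright (within 0.1 rad) on the pad, its centre within 25 mm of the pad's middle in x and in y, at rest; the red and white modules are within 15 mm of where they were, bottle and tape measure within 30 mm (all of step 4 and x of mod_blue_c in the frame of pad between -0.025 and 0.025 m and y of mod_blue_c in the frame of pad between -0.025 and 0.025 m and z of mod_blue_c in the frame of pad below 0.03 m and angle between mod_blue_c's own z axis and vertical below 0.1 rad and linear speed of mod_blue below 0.02 m/s and velocity of joint lid below 0.05 rad/s and distance of each of mod_red_c, mod_white_c from where it was at the start of the episode below 0.015 m and distance of each of bottle_c, tape_c from where it was at the start of the episode below 0.03 m); the robot touches nothing.
It fails at once if another module is lifted or pushed more than 15 mm (distance of any of mod_red_c, mod_white_c from where it was at the start of the episode above 0.015 m).
It fails at once if the bottle or the tape measure is knocked over or moved more than 30 mm (distance of any of bottle_c, tape_c from where it was at the start of the episode above 0.03 m or angle between any of bottle_c, tape_c's own z axis and vertical above 0.5 rad).
It fails at once if the module is tipped over (angle between mod_blue_c's own z axis and vertical above 0.8 rad).
It fails at once if the module is dropped (falls free faster than 0.5 m/s) (contact force between anything else and mod_blue below 0.05 N and linear speed of mod_blue above 0.5 m/s).
It fails at once if the lid is slammed (faster than 3 rad/s) (velocity of joint lid below -3 rad/s).
It also fails if it takes over 72 s, if anything falls off the work surface, if the arm or the gripper's body presses on something with over 40 N, if the wrist force passes 120 N, or if a joint passes its speed limit or range.

### The arm

A 7-joint arm with a two-finger parallel gripper is mounted at the origin on the work surface. World frame = base frame: x ahead of the robot, y to its left, z up, the work surface at z = 0. Lengths are in m, angles in rad, forces in N, time in s.
With the tool pointing down it reaches from about 0.425 to 0.95 m from the base axis. Payload 4.7 kg.
Tool frame: the origin (TCP) lies on the centre line of the jaws, within the pads' length; the fingertips stand 11 mm ahead of it and the grasp point (between the pads) lies 8 mm behind it; z points along the fingers, y is the line along which they close (so a half turn about z gives the same grasp; the last joint's range is limited). The gripper opens to 87 mm and grips with 3 to 60 N. Pads are 19 mm wide; open, the fingers measure 117 mm over their backs; the gripper's body (75 mm by 190 mm) begins 51 mm behind the grasp point.
Start: joints at [-1.259, 0.469, -0.049, 1.532, 0.024, 1.141, -0.082], TCP at [0.226, 0.636, 0.234] pointing down, gripper open.
Joint ranges: [-2.59, 2.59], [-0.33, 1.99], [-1.39, 1.29], [0.1, 2.45], [-1.04, 4.18], [0.21, 1.99], [-2.66, 2.66]. Speed limits (rad/s): [2.57, 2.57, 3.14, 3.14, 3.14, 3.14, 3.14].

### API

Orientations are given as a unit quaternion [w, x, y, z].
In Python, from station import manip, fingers, inverse_kinematics, eyes, workorder, sensors gives the robot as it stands. The module is installed in compiled form; this text tells all that it offers. Calls block until the motion is done:
- manip.move_to(position, orientation): joint-space move of the TCP to a pose.
- manip.movel(position, rotation=None, speed=0.15, f_stop=None): straight line of the TCP; rotation=None keeps the orientation; speed is the mean speed in m/s. With f_stop (N) it stops when the force on the tool has changed by that much, and returns True; else False.
- manip.set_joints(angles): joint-space move.
- fingers.move_gripper(opening, f_grip=None): finger opening in m; f_grip is the grip in N (None keeps the last); returns when the fingers have stopped.
- manip.dwell(seconds).
- inverse_kinematics(position, orientation): joint angles nearest the present ones, or None.
- eyes.camera(name): name is "scene" or "top"; returns the picture (400x640x3 uint8, red, green, blue); there is no depth.
- eyes.camera_info(name): a dict with "K" (3x3 intrinsics, pixels), "extrinsics" (4x4, takes a point from world to camera coordinates). Camera axes: x right, y down, z forward; pixel columns grow to the right and rows downward; lengths in m; the calibration is good to about 2 mm. A picture is of the moment at which its call begins. camera_info takes no time and is no camera call.
A pose or a line that the arm cannot do raises manip.PlanningError and nothing moves.
- workorder.sign_off(): hands the job in; it is judged then, once.
Trained networks look in the newest picture that a camera, given by its name, has taken for a name from the list of things; names that differ only in an ending like _2 or _b are one class to them, and where a whole thing is asked for, a point or a joint stands for the part that bears it (a point fixed in the world has none). Each returns a list of dicts, best first, with "p" (0 to 1); they miss things now and then, are a little off and sometimes report something else, mostly with a low value. They report only what shows in the picture. A call takes as long as a camera call. They do not tell look-alikes from the thing itself.
- eyes.recognise(camera, thing): "at" ([column, row] in pixels, amid what is visible of it).
Readings, each from a call of its own:
- sensors.current_t(): time.
- sensors.current_joint_pos(): joint angles.
- sensors.current_dq(): joint speeds.
- sensors.current_tau(): joint torques, N m.
- sensors.current_eef_pos(): TCP position.
- sensors.current_ee_rot(): TCP orientation.
- sensors.current_contact_force(): force on the tool from outside, world axes, zero at the start.
- sensors.current_wrist_torque(): the same for the moment, N m.
- sensors.current_width(): finger opening in m.
- sensors.current_grasp_force(): force on a finger pad.
Only numpy, scipy, OpenCV 4.12 (cv2) and the standard library are available. Lean on these libraries where they do the work, as an engineer would, in place of code of your own. Each camera call takes 0.05 s, during which the arm holds its last target. There are 200 camera calls.

## Working session

There is one attempt and no reset: what is moved stays moved. The work goes in short steps, each a Python script; the robot and the scene stay as the last script left them, time stands still between calls to the robot, and variables do not carry over. Pictures are saved under pics/ and viewed, at most 10 in all, crops included, and the job is handed in when it is done.

```bash
mkdir -p pics; cat > h.py <<'E'
import numpy as np, cv2
from station import manip, fingers, inverse_kinematics, eyes, workorder, sensors
from scipy.spatial.transform import Rotation as R
def proj(c,P):
    i=eyes.camera_info(c);E=np.array(i["extrinsics"]);K=np.array(i["K"])
    p=(E[:3,:3]@np.atleast_2d(P).T+E[:3,3:]);q=K@p;return (q[:2]/q[2]).T
def ray(c,uv,z):
    i=eyes.camera_info(c);E=np.array(i["extrinsics"]);K=np.array(i["K"])
    d=E[:3,:3].T@np.linalg.inv(K)@np.array([*uv,1.]);o=-E[:3,:3].T@E[:3,3]
    return o+d*(z-o[2])/d[2]
def save(c,n):
    im=eyes.camera(c);cv2.imwrite(f"pics/{n}.png",im[:,:,::-1]);return im
def quat(m):
    q=R.from_matrix(m).as_quat();return [q[3],q[0],q[1],q[2]]
def down(yaw):  # tool z down, tool y along yaw direction
    y=np.array([np.cos(yaw),np.sin(yaw),0]);z=np.array([0,0,-1.]);return quat(np.array([np.cross(y,z),y,z]).T)
E
python3 - <<'E'
from h import *
a=save("scene","s0");b=save("top","t0")
for c in("scene","top"):
    i=eyes.camera_info(c);E=np.array(i["extrinsics"]);print(c,-E[:3,:3].T@E[:3,3],np.array(i["K"])[0,0],E[2,:3])
    for t in["shield_box","pad","lid_edge","latch_grip","tray","mod_blue_c","mod_red_c","mod_white_c","bottle_c","tape_c"]:
        try: print(t,[(np.round(d["at"]).tolist(),round(d["p"],2)) for d in eyes.recognise(c,t)[:3]])
        except Exception as e: print(t,e)
print(sensors.current_t(),sensors.current_eef_pos(),sensors.current_ee_rot())
E
```

```text
scene [0.91279946 0.78925536 0.9640511 ] 453.98223835621866 [-0.32804752 -0.61647029 -0.71578572]
shield_box [([270.0, 157.0], 0.58)]
pad [([273.0, 156.0], 0.89), ([350.0, 233.0], 0.37)]
lid_edge [([253.0, 140.0], 0.82)]
latch_grip [([245.0, 135.0], 0.65), ([254.0, 143.0], 0.62)]
tray [([439.0, 254.0], 0.91), ([360.0, 317.0], 0.87), ([335.0, 251.0], 0.73)]
mod_blue_c [([349.0, 235.0], 0.66)]
mod_red_c [([323.0, 254.0], 0.59)]
mod_white_c [([335.0, 244.0], 0.85)]
bottle_c [([230.0, 229.0], 0.76), ([296.0, 264.0], 0.67), ([273.0, 158.0], 0.6)]
tape_c [([293.0, 265.0], 0.8), ([271.0, 159.0], 0.45)]
top [0.38437842 0.0670738  1.11062252] 394.7095084648128 [ 0.11051695 -0.00289685 -0.99387002]
shield_box [([416.0, 187.0], 0.63)]
pad [([414.0, 187.0], 0.65)]
lid_edge [([414.0, 147.0], 0.59)]
latch_grip [([410.0, 133.0], 0.85)]
tray [([214.0, 184.0], 0.79), ([234.0, 287.0], 0.78), ([285.0, 207.0], 0.6)]
mod_blue_c [([288.0, 217.0], 0.69), ([413.0, 134.0], 0.42)]
mod_red_c [([287.0, 182.0], 0.81), ([289.0, 206.0], 0.26)]
mod_white_c [([287.0, 202.0], 0.78)]
bottle_c [([347.0, 115.0], 0.68), ([288.0, 218.0], 0.65)]
tape_c [([283.0, 154.0], 0.71), ([417.0, 148.0], 0.41)]
1.1 [0.22556459 0.6361979  0.23356022] [-5.24392502e-06  1.69574331e-01  9.85517400e-01  2.05420969e-05]
```

View pics/s0.png

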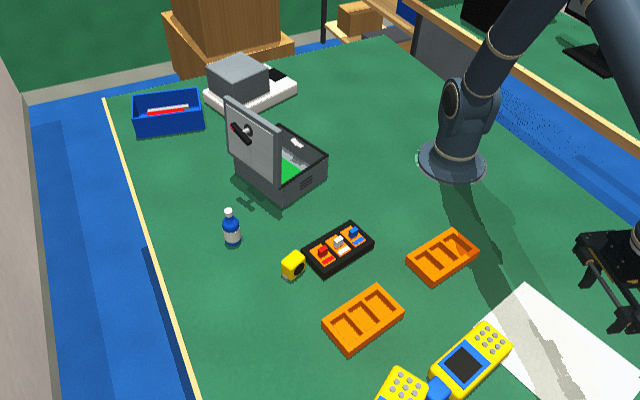

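View pics/t0.png

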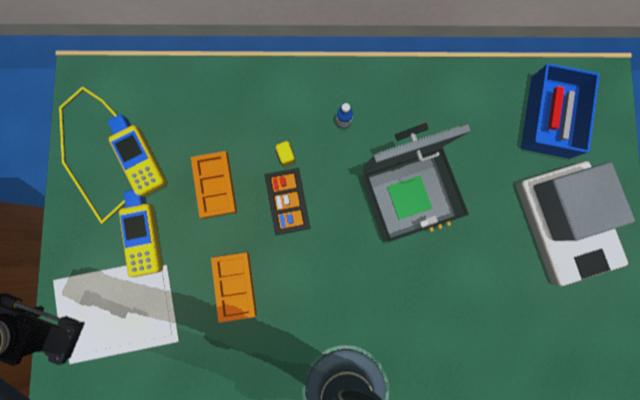

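The top view shows the box right of the robot (pad at about (410,198), hinge side up), the black tray left at (287,202), with the blue fin in the near (-x) pocket at (289,218). The orange trays are decoys. Next I fit tray and pad poses by silhouette.

```bash
cat > fit.py <<'E'
from h import *
from scipy.optimize import minimize
def hull(c,P,s=8):
    m=np.zeros((400*2,640*2),np.uint8)
    h=cv2.convexHull(np.round((proj(c,P)*2+.5)*16).astype(np.int32));cv2.fillConvexPoly(m,h,255,cv2.LINE_AA,4);return m/255.
def box(x,y,a,lx,ly,z0,z1):
    c,s=np.cos(a),np.sin(a)
    return np.array([[x+c*u*lx/2-s*v*ly/2,y+s*u*lx/2+c*v*ly/2,z] for u in(-1,1) for v in(-1,1) for z in(z0,z1)])
def fit(masks,x0,dims):
    ms={c:cv2.resize(m.astype(np.float32),(1280,800),interpolation=cv2.INTER_LINEAR) for c,m in masks.items()}
    f=lambda p:sum(np.abs(hull(c,box(*p,*dims))-m).sum()/m.sum() for c,m in ms.items())
    best=min((minimize(f,[x0[0],x0[1],a],method="Nelder-Mead",options=dict(initial_simplex=[[x0[0],x0[1],a],[x0[0]+.01,x0[1],a],[x0[0],x0[1]+.01,a],[x0[0],x0[1],a+.1]])) for a in(-.25,0,.25)),key=lambda r:r.fun)
    return best.x,best.fun
E
python3 - <<'E'
from fit import *
def near(m,uv,r):
    k=np.zeros_like(m);cv2.circle(k,uv,r,1,-1);m=m&k
    m=cv2.morphologyEx(m,cv2.MORPH_CLOSE,np.ones((5,5),np.uint8))
    n,l,s,_=cv2.connectedComponentsWithStats(m);j=1+np.argmax(s[1:,4]);m=(l==j).astype(np.uint8)
    cs,_=cv2.findContours(m,0,1);return cv2.fillConvexPoly(m,cv2.convexHull(np.vstack(cs)),1)
t=cv2.imread("pics/t0.png").astype(int);s=cv2.imread("pics/s0.png").astype(int)
hs=lambda i:cv2.cvtColor(i.astype(np.uint8),cv2.COLOR_BGR2HSV)
dark=lambda i:(i.max(2)<60).astype(np.uint8)
g=lambda i:((i[:,:,1]>110)&(i[:,:,1]>2*i[:,:,0])&(i[:,:,1]>2*i[:,:,2])).astype(np.uint8)
mp=near(g(t),(410,197),40)
mt=near(dark(t),(287,202),45); ms=near(dark(s),(338,248),45)
print(mp.sum(),mt.sum(),ms.sum())
p=ray("top",(410,197),.012);print("pad",p,fit({"top":mp},p,(.1,.1,.012,.0121)))
q=ray("top",(287,202),.03)
print("tray",q,fit({"top":mt},q,(.172,.098,0,.03)),fit({"top":mt,"scene":ms},q,(.172,.098,0,.03)),fit({"scene":ms},q,(.172,.098,0,.03)))
for c,uv in(("top",(288,217)),("top",(289,219)),("scene",(349,235))):print("blue",ray(c,uv,.043))
big=[cv2.resize(t[90:250,250:480].astype(np.uint8),None,fx=3.4,fy=3.4),]
cv2.imwrite("pics/c0.png",big[0])
E
```

```text
1 2160 2687
pad [ 0.52097886 -0.18166923  0.012     ] (array([ 1.18653441, -0.48500257, -4.29444444]), np.float64(1.0))
tray [0.50403201 0.16167283 0.03      ] (array([0.50845399, 0.162917  , 0.20242652]), np.float64(0.06648244598765432)) (array([0.50974182, 0.16269504, 0.19177749]), np.float64(0.1638027738740605)) (array([0.51139045, 0.16291206, 0.18775712]), np.float64(0.09180371906857271))
blue [0.46171227 0.15733527 0.043     ]
blue [0.45629285 0.15456463 0.043     ]
blue [0.47232166 0.15510165 0.043     ]
```

View pics/c0.png

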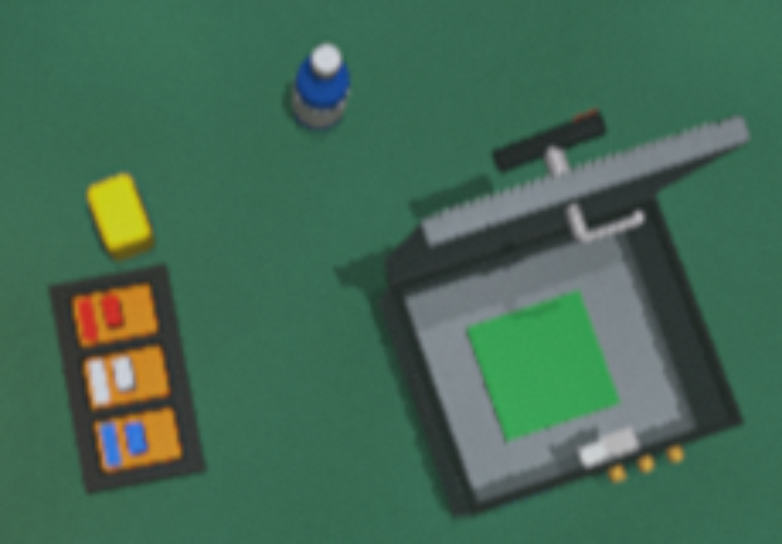

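The crop shows each module with a fin near its centre (blue one at about (289.7,218.8) in full pixels) and a coloured stripe at its +y end. The lid is upright and the T-bar is at about (411,131). Next: fit the pad and lid, and zoom the scene view to check the fin.

```bash
python3 - <<'E'
from fit import *
t=cv2.imread("pics/t0.png").astype(int);s=cv2.imread("pics/s0.png")
print(t[197,410],t[197,395])
m=((t[:,:,1]>120)&(t[:,:,1]-t[:,:,0]>60)&(t[:,:,1]-t[:,:,2]>60)).astype(np.uint8)
k=np.zeros_like(m);cv2.circle(k,(410,197),40,1,-1);m=m&k
m=cv2.fillConvexPoly(m,cv2.convexHull(cv2.findNonZero(m)),1);print(m.sum())
p=ray("top",(410,197),.012);x,f=fit({"top":m},p,(.1,.1,.0119,.012));print("pad",x,f)
def L(x,r,o,th,y=0):
    c,s=np.cos(x[2]),np.sin(x[2]);u=.095-r*np.cos(th)+o*np.sin(th);z=.0865+r*np.sin(th)+o*np.cos(th)
    return np.array([x[0]+c*u-s*y,x[1]+s*u+c*y,z])
for th in(1.5,1.55,1.6,1.65,1.7):
    print(th,[np.round(proj(c,[L(x,.14,.046,th),L(x,.19,.018,th,.11),L(x,.19,.018,th,-.11)]),1).tolist() for c in("top","scene")])
b=((t[:,:,0]>150)&(t[:,:,0]-t[:,:,2]>60)).astype(np.uint8)
n,l,st,ce=cv2.connectedComponentsWithStats(b[205:235,275:305]);print(st,ce+[275,205])
for a in(.052,):
  q=np.array([.5095,.1628]);u=np.array([np.cos(.193),np.sin(.193)]);c=q-a*u;print("mod",c,proj("top",[[*c,.056],[*c,.03]]),proj("scene",[[*c,.056]]))
A=cv2.resize(s[205:285,275:385],None,fx=5,fy=5,interpolation=2);B=cv2.resize(s[85:215,215:335],None,fx=3.08,fy=3.08,interpolation=2)[:400]
cv2.imwrite("pics/c1.png",np.hstack([A[:400,:420],B]))
q0=sensors.current_ee_rot();print(R.from_quat([*q0[1:],q0[0]]).as_matrix().round(2))
E
```

```text
[ 84 159  56] [ 82 158  54]
1219
pad [ 0.52169204 -0.17962643  0.32475597] 0.07243039135260337
1.5 [[[410.9, 131.3], [372.9, 154.1], [468.3, 122.7]], [[240.7, 133.7], [277.3, 132.5], [222.2, 96.2]]]
1.55 [[[409.6, 128.7], [371.4, 150.0], [466.6, 118.8]], [[238.7, 135.5], [274.4, 134.3], [219.4, 97.8]]]
1.6 [[[408.4, 126.2], [369.9, 146.1], [464.9, 114.9]], [[236.7, 137.4], [271.5, 136.3], [216.6, 99.5]]]
1.65 [[[407.1, 123.8], [368.4, 142.2], [463.2, 111.1]], [[234.7, 139.3], [268.6, 138.5], [213.8, 101.3]]]
1.7 [[[405.8, 121.5], [366.8, 138.4], [461.4, 107.5]], [[232.7, 141.4], [265.7, 140.8], [211.0, 103.3]]]
[[  0   0  30  30 817]
 [  5  10   5  12  45]
 [ 12  10   6   8  38]] [[289.91799266 219.50917993]
 [282.02222222 220.26666667]
 [289.36842105 218.39473684]]
mod [0.45846547 0.15282619] [[289.26467417 217.86282257]
 [290.02852945 218.52982181]] [[353.51249912 229.44550438]]
[[-0.94  0.33 -0.  ]
 [ 0.33  0.94  0.  ]
 [ 0.    0.   -1.  ]]
```

View pics/c1.png

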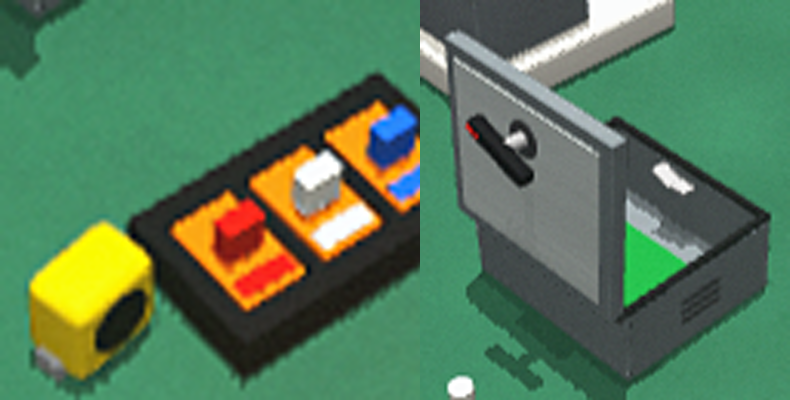

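The fin sits amid the body and the stripe is a flat label. The predictions match the pictures: T-bar (410.9,131.3) at a lid angle of 1.5, fin (289.3,217.9). Picking up now.

```bash
python3 - <<'E'
from h import *
m=np.array([.458,.153]);q=down(.193+np.pi/2)
fingers.move_gripper(.045)
manip.move_to([*m,.12],q)
print(sensors.current_t(),sensors.current_joint_pos().round(2) if hasattr(sensors.current_joint_pos(),'round') else sensors.current_joint_pos())
print(manip.movel([*m,.045],speed=.08,f_stop=6),sensors.current_eef_pos())
fingers.move_gripper(.0,20)
print(sensors.current_width(),sensors.current_grasp_force(),sensors.current_contact_force())
if sensors.current_width()>.01:
    manip.movel([*m,.16],speed=.08)
    print(sensors.current_width(),sensors.current_grasp_force(),sensors.current_contact_force(),sensors.current_t())
    im=save("scene","s1");save("top","t1")
    a=im[150:330,230:430];cv2.imwrite("pics/c2.png",cv2.resize(a,None,fx=3,fy=3)[:,:,::-1])
E
```

```text
4.0333 [-0.5   0.3   0.1   2.1  -0.05  0.74  1.4 ]
False [0.45839275 0.15315884 0.04539813]
0.013766101972722964 20.000039935112 [-1.18312469 -0.33755529  1.54317351]
0.014003034366410321 20.000041010789573 [ 0.92905349  0.6116408  -1.53197417] 7.35
```

View pics/c2.png

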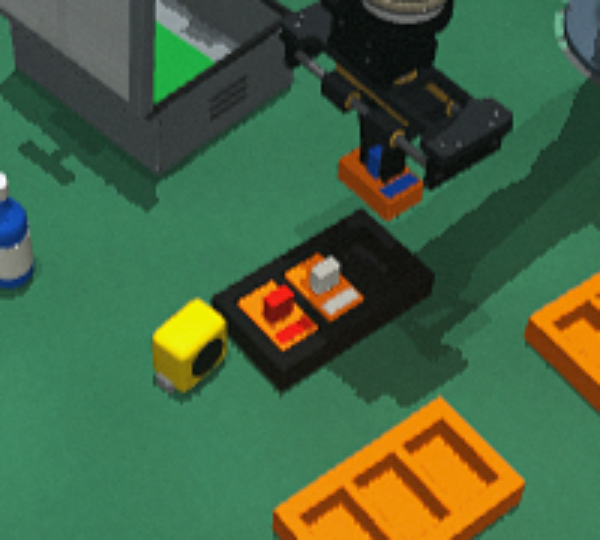

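The picture shows the module held upright and level above its empty pocket, with the red and white modules still seated. Placing it now.

```bash
python3 - <<'E'
from h import *
p=np.array([.5217,-.1796]);q=down(.325+np.pi/2)
manip.movel([.458,.153,.21],speed=.2)
manip.movel([*p,.21],q,speed=.2)
manip.movel([*p,.07],speed=.12)
print(sensors.current_joint_pos(),sensors.current_contact_force())
print(manip.movel([*p,.047],speed=.03,f_stop=3),sensors.current_eef_pos(),sensors.current_contact_force())
fingers.move_gripper(.035)
print(sensors.current_width(),sensors.current_grasp_force())
manip.movel([*p,.21],speed=.15)
manip.movel([.42,-.10,.33],speed=.25)
save("scene","s2");im=save("top","t2");print(sensors.current_t(),sensors.current_joint_pos())
cv2.imwrite("pics/c3.png",cv2.resize(im[90:250,330:500],None,fx=3,fy=3)[:,:,::-1])
# plan check for lid pushing
x=[.5217,-.1796,.325]
for y in(.065,-.065):
  for w in(0,np.pi):
    r=[]
    for th,rr,o in((1.5,.15,.05),(1.2,.15,.03),(.8,.15,.03),(.4,.15,.03),(.03,.15,.03)):
      c,s=np.cos(.325),np.sin(.325);u=.095-rr*np.cos(th)+o*np.sin(th);z=.0865+rr*np.sin(th)+o*np.cos(th)
      j=inverse_kinematics([x[0]+c*u-s*y,x[1]+s*u+c*y,z+.011],down(.325+np.pi/2+w));r.append(None if j is None else np.round(j,1).tolist())
    print(y,w,r)
E
```

```text
[ 0.05042841  0.47789959  0.2644739   1.98723103 -0.18829024  0.69791498
  2.32691411] [ 0.54409698  0.21560489 -1.29974174]
True [ 0.52149906 -0.17946598  0.05075138] [-0.17708671 -0.09609056  2.62356574]
0.03530293645476527 0.0
14.4917 [-0.12847663 -0.02721546  0.26123212  1.9451315   0.00786664  1.22753334
  2.02477635]
0.065 0 [[-0.2, 0.4, 0.3, 1.6, -0.1, 1.1, 2.1], [-0.1, 0.3, 0.3, 1.8, -0.1, 1.1, 2.1], [-0.1, 0.2, 0.3, 1.9, -0.1, 1.0, 2.1], [-0.1, 0.2, 0.3, 2.0, -0.1, 0.9, 2.2], [-0.1, 0.3, 0.3, 2.1, -0.1, 0.8, 2.2]]
0.065 3.141592653589793 [[-0.7, 0.6, 1.1, 1.7, -0.6, 1.2, -0.7], [-0.7, 0.5, 1.1, 1.8, -0.5, 1.2, -0.7], [-0.7, 0.4, 1.1, 1.9, -0.4, 1.1, -0.7], [-0.7, 0.4, 1.1, 2.1, -0.4, 1.0, -0.6], [-0.7, 0.5, 1.1, 2.2, -0.6, 0.9, -0.4]]
-0.065 0 [[-0.0, 0.5, 0.4, 1.5, -0.2, 1.2, 2.3], [-0.0, 0.4, 0.4, 1.6, -0.2, 1.1, 2.3], [0.0, 0.4, 0.4, 1.7, -0.2, 1.1, 2.4], [0.0, 0.4, 0.4, 1.9, -0.2, 1.0, 2.5], [0.1, 0.4, 0.4, 1.9, -0.2, 0.8, 2.5]]
-0.065 3.141592653589793 [[-0.4, 0.7, 1.1, 1.5, -0.7, 1.3, -0.5], [-0.4, 0.6, 1.1, 1.6, -0.6, 1.3, -0.4], [-0.4, 0.6, 1.1, 1.8, -0.6, 1.2, -0.4], [-0.4, 0.6, 1.1, 1.9, -0.6, 1.1, -0.3], [-0.4, 0.6, 1.1, 2.0, -0.7, 1.0, -0.2]]
```

View pics/c3.png

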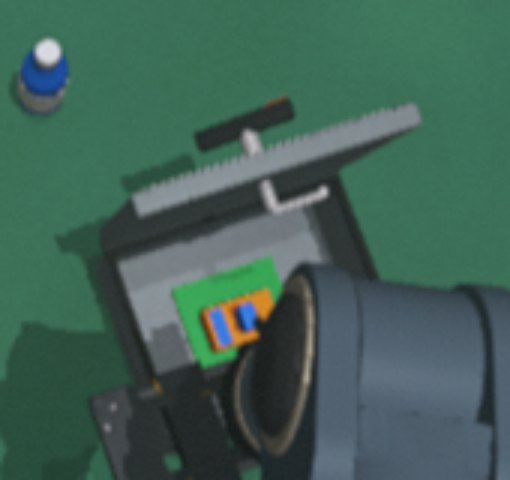

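The module stands mid-pad with its label and fin visible, and the lid is still open. Now I close the lid with the closed fingertips behind its outer face, at box y=+65 mm to clear the T-bar.

```bash
cat >> h.py <<'E'
X=np.array([.5217,-.1796,.325])
def L(r,o,th,y=0):
    c,s=np.cos(X[2]),np.sin(X[2]);u=.095-r*np.cos(th)+o*np.sin(th);z=.0865+r*np.sin(th)+o*np.cos(th)
    return np.array([X[0]+c*u-s*y,X[1]+s*u+c*y,z])
E
python3 - <<'E'
from h import *
q=down(.325+np.pi/2);ux=np.array([np.cos(.325),np.sin(.325),0])
def tcp(th,o=.018,r=.15,y=.065): return L(r,o,th,y)+.010*ux+[0,0,.011]
fingers.move_gripper(0)
a=tcp(1.5,.018+.035)
manip.movel([.42,-.10,.38],q,speed=.25)
manip.movel([*a[:2],.38],speed=.25)
print(manip.movel(a,speed=.15,f_stop=10))
r=manip.movel(tcp(1.5,.014),speed=.05,f_stop=3);print("contact",r,sensors.current_eef_pos()-tcp(1.5),sensors.current_contact_force())
for th in np.arange(1.4,.05,-.15):
    if manip.movel(tcp(th),speed=.12,f_stop=25): print("stop",th);break
    print(round(th,2),np.round(sensors.current_contact_force(),1))
print(sensors.current_t())
E
```

```text
False
contact True [-7.59871864e-04 -3.97530971e-04  2.84118796e-05] [0.77651079 0.41419172 0.3450201 ]
1.4 [-0.3 -0.2  0.6]
1.25 [ 0.   0.5 -0.5]
1.1 [0.4 0.3 0.3]
0.95 [ 0.3 -0.   0.1]
0.8 [ 0.8  0.6 -0.3]
0.65 [ 0.1 -1.2 -0. ]
0.5 [-0.4 -0.1  0.4]
0.35 [0.4 0.4 0. ]
0.2 [ 0.7  0.1 -0.4]
21.45
```

```bash
python3 - <<'E'
from h import *
ux=np.array([np.cos(.325),np.sin(.325),0])
def tcp(th,o=.018,r=.15,y=.065): return L(r,o,th,y)+.010*ux+[0,0,.011]
print(manip.movel(tcp(.06),speed=.06,f_stop=25),sensors.current_contact_force())
print(manip.movel(tcp(-.02),speed=.02,f_stop=9),sensors.current_eef_pos(),tcp(.03),sensors.current_contact_force())
p=sensors.current_eef_pos();print("th est",(p[2]-.011-.1045)/.15)
manip.movel([p[0],p[1],.25],speed=.2)
manip.movel([.40,.0,.38],speed=.3)
save("scene","s3");im=save("top","t3");print(sensors.current_t())
for th in(0,.03):print(proj("top",[L(.14,.046,th),L(.19,.018,th,.11),L(.19,.018,th,-.11)]).round(1).tolist())
for n in("latch_grip","lid_edge"):print(n,eyes.recognise("top",n)[:2],eyes.recognise("scene",n)[:2])
cv2.imwrite("pics/c4.png",cv2.resize(im[120:260,340:500],None,fx=4,fy=4,interpolation=2)[:,:,::-1])
E
```

```text
False [0.43534732 0.17166101 0.88071687]
True [ 0.45905601 -0.13228859  0.11802859] [ 0.45887626 -0.13217765  0.11999123] [-0.32636334  1.15890101  3.63389832]
th est 0.01685724292869247
24.0833
[[426.1, 207.8], [389.3, 241.1], [470.3, 213.7]]
[[426.4, 207.1], [389.6, 240.8], [471.0, 213.3]]
latch_grip [] [{'at': [292.6, 139.4], 'p': 0.51}]
lid_edge [{'at': [431.0, 182.5], 'p': 0.89}] [{'at': [278.8, 149.5], 'p': 0.91}, {'at': [279.1, 164.4], 'p': 0.74}]
```

View pics/c4.png

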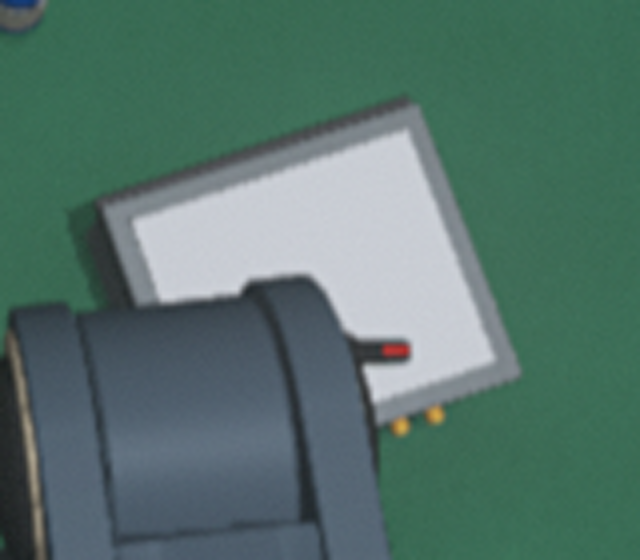

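The lid is down and the arm hides half the T-bar. Its red end is at about (442.5,207.5), and the predicted bar centre is (426.2,207.5). I'll compute the latch angle from those, check its length, then grip and turn.

```bash
python3 - <<'E'
from h import *
c=L(.14,.046,.028);e=ray("top",(442.5,207.3),c[2]+.008)
d=(e-c)[:2];yb=np.arctan2(-d[1],-d[0]);phi=.325+np.pi/2-yb
print("len",np.hypot(*d),"phi",phi)
if not(.030<np.hypot(*d)<.046 and -.1<phi<.55): raise SystemExit
phi=np.clip(phi,0,.45)
Y=lambda f:down(.325-f+np.pi)
fingers.move_gripper(.045)
z0=c[2]-.008
for f in(phi,1.0,1.62): print(inverse_kinematics([*c[:2],z0],Y(f)))
manip.move_to([*c[:2],.24],Y(phi))
print(sensors.current_joint_pos())
print(manip.movel([*c[:2],z0],speed=.08,f_stop=6),sensors.current_eef_pos())
fingers.move_gripper(0,10)
w=sensors.current_width();print("w",w,sensors.current_contact_force(),sensors.current_wrist_torque(),sensors.current_t())
im=save("top","t4");save("scene","s4")
E
```

```text
len 0.03765633149964182 phi 0.35587943194875793
[-0.51490016  0.56887297  1.11709677  2.05260284 -0.64979021  0.92776299
 -2.21371144]
[ 0.64894837  0.37375235 -0.42794524  1.99183527  0.20914443  0.81802018
  2.56986844]
[-0.01046984  0.35222889  0.38598701  2.02928923 -0.18340287  0.79256045
  2.33000047]
[-0.58484182  0.34331492  1.12559344  1.93664725 -0.3520795   1.07896546
 -2.4835044 ]
False [ 0.48068059 -0.19367901  0.12882811]
w 0.014238767081158987 [-1.77824406  0.75457371  1.99126373] [0.21121169 0.59010179 0.0588558 ] 31.0
```

The bar is gripped (14.2 mm), but joint 7 would run out of range when turning this way. I'll regrasp with the wrist a half turn round, then turn.

```bash
python3 - <<'E'
from h import *
phi=.356;c=L(.14,.046,.028);z0=c[2]-.008
Y=lambda f:down(.325-f)
fingers.move_gripper(.045)
manip.movel([*c[:2],.2],speed=.15)
j=inverse_kinematics([*c[:2],.2],Y(phi));print(j)
manip.move_to([*c[:2],.2],Y(phi))
print(sensors.current_joint_pos(),[inverse_kinematics([*c[:2],z0],Y(f)) for f in(1.,1.6)])
print(manip.movel([*c[:2],z0],speed=.08,f_stop=6),sensors.current_eef_pos())
fingers.move_gripper(0,45)
print("w",sensors.current_width(),sensors.current_t())
j7=sensors.current_joint_pos()[6]
if -1.2<j7<1.6:
  for f in np.linspace(phi,1.6,8)[1:]:
    z=z0-.005*np.clip((f-.4)/1.1,0,1)
    try: manip.move_to([*c[:2],z],Y(f))
    except manip.PlanningError as e: print(e);break
    print(round(f,2),np.round(sensors.current_contact_force(),1),np.round(sensors.current_wrist_torque(),2),round(sensors.current_joint_pos()[6],2),round(sensors.current_t(),1))
E
```

```text
[-0.00345959  0.25244532  0.3646919   1.959048   -0.10982302  0.94893343
  0.38377663]
[-0.00354743  0.25276663  0.3648816   1.95922128 -0.10985889  0.94887366
  0.38356329] [array([-0.05917952,  0.35878506,  0.44788465,  2.0318916 , -0.214588  ,
        0.79533319, -0.16004237]), array([-0.14927792,  0.37523976,  0.56457015,  2.03654907, -0.27603381,
        0.80308569, -0.69754356])]
False [ 0.48073188 -0.19373176  0.12883802]
w 0.013817849584911283 36.6333
0.53 [-1.7  0.8  6.3] [ 0.03  0.78 -0.06] 0.27 36.9
0.71 [-2.7  0.6  9.1] [ 0.06  0.84 -0.1 ] 0.12 37.2
0.89 [-3.1  0.6 12.4] [ 0.04  0.94 -0.08] -0.04 37.5
1.07 [-3.4  1.3 14.4] [-0.01  1.01 -0.03] -0.19 37.7
1.24 [-5.2  0.9 17. ] [-0.05  1.2  -0.06] -0.34 38.0
1.42 [-5.2  0.2 16.6] [-0.1   1.18 -0.05] -0.5 38.3
1.6 [-5.5 -1.2 19.2] [-0.22  1.39  0.37] -0.64 38.5
```

```bash
python3 - <<'E'
from h import *
fingers.move_gripper(.05)
p=sensors.current_eef_pos();manip.movel([p[0],p[1],.25],speed=.15)
manip.movel([.42,.15,.35],speed=.3)
im=save("top","t5");s=save("scene","s5");print(sensors.current_t(),sensors.current_contact_force())
for th in(0,.03):print(proj("scene",[L(.19,.018,th,.11),L(.19,.018,th,-.11),L(.14,.046,th)]).round(1).tolist())
A=cv2.resize(im[120:260,250:490],None,fx=3,fy=3,interpolation=2)[:280*2,:];B=cv2.resize(s[90:270,210:390],None,fx=2,fy=2,interpolation=2)
cv2.imwrite("pics/c5.png",A[:,:,::-1])
cv2.imwrite("pics/c6.png",B[:,:,::-1])
E
```

```text
41.8833 [0.09901019 0.0501263  0.02440468]
[[328.8, 151.4], [278.5, 119.3], [290.6, 134.4]]
[[328.8, 150.0], [278.3, 117.9], [290.2, 133.5]]
```

View pics/c5.png

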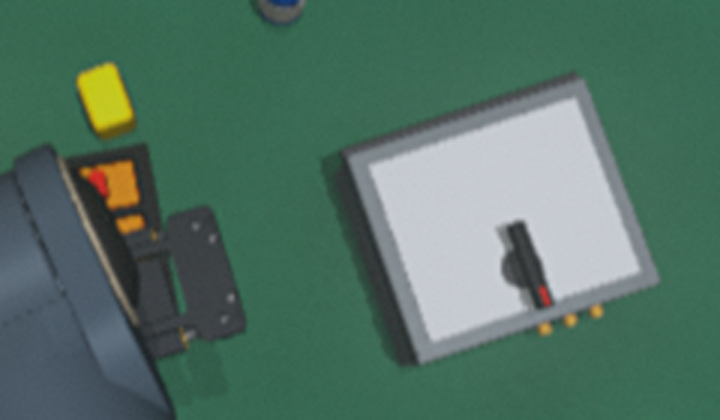

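View pics/c6.png

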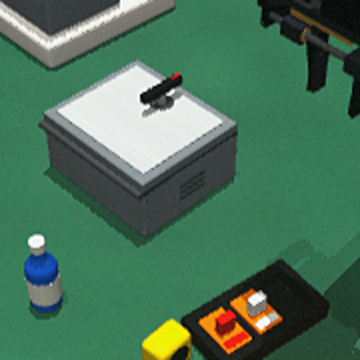

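Both views show the lid flat. The bar, from (517,228) to (543,298) in the crop, runs parallel to the lid's side edges with its red end at the front, so the latch is home. The bottle, tape and other two modules are in place.

```bash
python3 -c "
from h import *
print(workorder.sign_off())"
```

```text
the job is handed in; nothing more can be done
None
```

I handed the job in at about 42 s of the 72 s limit: the blue-finned module stands on the pad, the lid is shut and latched to its stop, and nothing else was disturbed; the sign-off call gave no verdict.

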